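Close the sprung clamp bar up to a specimen cup

ROBOT

A 7-joint arm with a two-finger parallel gripper is mounted at the origin on a cart in front of the work surface, level with it; the furniture and walls round the work are solid. World frame = base frame: x ahead of the robot, y to its left, z up, the work surface at z = 0. Lengths are in m, angles in rad, forces in N, time in s.
With the tool pointing down it reaches from about 0.35 to 0.9 m from the base axis. Payload 8.1 kg.
Tool frame: the origin (TCP) lies where the fingers leave the gripper's body, on its centre line; the fingertips stand 66 mm ahead of it and the grasp point (between the pads) lies 47 mm ahead of it; z points along the fingers, y is the line along which they close (so a half turn about z gives the same grasp; the last joint's range is limited). The gripper opens to 92 mm and grips with 3 to 60 N. Pads are 19 mm wide; open, the fingers measure 130 mm over their backs; the gripper's body (75 mm by 190 mm) begins 47 mm behind the grasp point.
Start: joints at [-1.419, 0.434, 0.025, 1.573, -0.012, 1.134, -0.075], TCP at [0.158, 0.605, 0.292] pointing down, gripper open.
Joint ranges: [-2.62, 2.62], [-0.44, 2.09], [-1.27, 1.32], [0.08, 2.57], [-1.32, 4.46], [0.12, 2], [-2.74, 2.74]. Speed limits (rad/s): [2.22, 2.22, 3.01, 3.01, 3.14, 3.14, 3.14].

INTERFACE

Orientations are given as a rotation vector (axis times angle).
In Python, from cell import arm gives the robot as it stands.
- The arm moves only by the tool send_rows, never from a script. Its argument "motion" is text: rows parted by semicolons, each of 7 numbers parted by spaces: the closure, from 0 (fully open) to 1 (shut), then the shift along the world's x, y, z in m, then the turn, a rotation vector about the world's x, y, z in degrees. A call has 1 to 5 rows; each row shifts and turns the commanded pose from where the row before left it; what a row does not reach is not made up. A row lasts 1/8 s, in which the tool goes at most 62.5 mm and 10.7 degrees, less where a joint would pass 70% of its speed; a pose out of reach is approached as far as the arm can. A call is refused whole if a number of a shift passes 0.0625 or a number of a turn 10.7, either way. A call with a gripper value outside its range is refused whole. The fingers move at their own pace and stop on an object; "force" is the grip in N (left out, the last holds). Time passes only in rows, so rows that do not move let the fingers close. It gives the time, the measured TCP pose, the force, the opening and the grip force at its end, in the units of the state.
- arm.observe(): the state, without advancing time (a new reading comes with each control period).
- arm.get_image(name): name is "scene" or "side" or "wrist"; returns (picture, depth): 420x560x3 uint8, blue, green, red; 420x560 float32, m along the optical axis (not along the pixel's ray), 0 where there is no reading.
- arm.camera_model(name): a dict with "fx", "fy", "cx", "cy" (pixels), "D" ([k1, k2, p1, p2, k3] as OpenCV has them; the pictures are not rectified), "view" (4x4, takes a point from world to camera coordinates). Camera axes: x right, y down, z forward; pixel columns grow to the right and rows downward; lengths in m; the calibration is good to about 2 mm. A picture is of the moment at which its call begins: read the wrist's pose just before it. camera_model takes no time and is no camera call; for the wrist camera it gives the pose at the moment of the call.
- arm.sign_off(): hands the job in; it is judged then, once.
The state is a dict: "clock": time; "joints": joint angles; "dq": joint speeds; "joint_efforts": joint torques, N m; "position": TCP position; "ee_rot": TCP orientation; "force": force on the tool from outside, world axes, zero at the start; "ft_torque": the same for the moment, N m; "width": opening from 0.0 (shut) to 1.0 (fully open); "gripper_force": force on a finger pad.
Only numpy, scipy, OpenCV 4.12 (cv2) and the standard library are available. Lean on these libraries where they do the work, as an engineer would, in place of code of your own. Each camera call takes 0.05 s, during which the arm holds its last target. There are 200 camera calls.

TASK

Close the tray's clamp bar up to the specimen cup: pull the red-topped sprung knob right up to its stop to free the slide, move the bar to the last hole it can reach before the cup, and let the pin drop fully home in that hole so that the slide is locked and the gap left to the cup is no more than about one hole spacing. Do not shove the cup along or disturb the bottles and the tape roll round the tray, and let go at the end.

Things in the scene. Friction and masses are not known exactly. Their poses are not given: they have to be found in the camera images.
- tray: Aluminium holding tray fixed on the worktop, 170 x 300 mm; origin on the worktop under its centre, z up. A slide runs along its y axis at x = -50 mm, between grey guide rails 44 mm high. On the +x side the cup stands on a black mat (top 16 mm above the worktop, x = -10 to 82 mm). A blue fixed end bar closes the -y end (padded face at y = -138 mm).
- strip (a point): Centre of the tray's slide (tray x = -50, y = 0 mm, z = 30 mm), at the top of the steel index strip under the carriage. Its holes are 13 mm long in y, one every 25 mm, lands between; on average they centre at tray y = 69.5, 44.5 ... -55.5 mm, but the strip may lie up to 9 mm either way in y, which is not measured. The pin starts in a longer parking slot at y = 105 mm.
- carriage (a joint): Slide of the blue carriage with the clamp bar, in m, 0 to 0.19, growing towards the tray's -y (towards the cup). The pin's axis is at tray y = 0.112 - value, tray x = -0.050. It slides with about 3 N of friction while the pin is up.
- plunger (a joint): Height in m of the sprung pin: 0 = fully home in a hole, about 0.014 = its round tip (pin 10 mm thick) rests on a land and can be dragged on till it springs into the next hole (up to 20 N if it catches an edge), 0.018 = at its stop. The pin clears the strip only in the last 4 mm before the stop. The spring pulls it down with 4 N at home and 10 N at the stop.
- knob_grip (a point): Middle of the black round knob (24 mm across, 22 mm high; on it a red cap of the same width, 4 mm high), on the pin's vertical axis and rising with it; 74 mm above the worktop with the pin home. The knob's lower edge is 11 mm below this point, the cap's top 15 mm above. Beside the knob the bar's arm, 18 mm below this point at pin home, is the highest thing under a gripper.
- bar_face (a point): Middle of the clamp bar's black padded face that looks to the cup (to the tray's -y), 51 mm above the worktop; axes as the tray's. It lies 90 mm in +x and 25 mm in -y of the pin's axis and moves with the carriage. The blue bar reaches about 50 mm either way in x, and from 23 to 79 mm above the worktop.
- cup: White specimen cup with a blue lid, 62 mm across at the lid, 68 mm high, 0.1 to 0.2 kg, standing loose on the tray's mat between clamp bar and fixed end bar; origin at the centre of its underside. The gap to the bar is the distance along tray y from bar_face to this origin, less 31 mm.
- violet_bottle: Violet dropper bottle, 37 mm across, 93 mm high, loose on the worktop behind the tray; origin at the centre of its underside. Leave it alone.
- oil_bottle: Small brown bottle with a black cap, 29 mm across, 61 mm high, loose at the +y end of the tray; origin at the centre of its underside. Leave it alone.
- tape: Yellow tape roll lying flat, 78 mm across, 19 mm high, loose at the -y end of the tray; origin at the centre of its underside. Leave it alone.
There are look-alikes about, which are no part of the job. What is meant by the cup is not black or purple, and is the larger of those in its own colour.

How it is judged:
By the outcome, as a careful person would: the job done as asked, in the order asked, and still so for the second after the job is handed in, with the robot touching nothing.
It also fails if it takes over 45 s, if anything falls off the work surface, if the arm or the gripper's body presses on something with over 40 N, if the wrist force passes 120 N, or if a joint passes its speed limit or range.

## Working session

There is one attempt and no reset: what is moved stays moved. The work goes in short steps, Python scripts to look and compute and a tool call to move; the robot and the scene stay as the last step left them, time stands still between calls to the robot, and variables do not carry over. Pictures are saved under pics/ and viewed, at most 10 in all, crops included, and the job is handed in when it is done.

Besides the shell and the picture viewer there is one more tool, called after ">>>" as name(argument=value, ...) on one line, values as JSON. send_rows: Moves the arm, as the interface text tells. Its arguments: {"type":"object","properties":{"motion":{"type":"string"},"force":{"type":"number"}},"required":["motion"]}

```bash
mkdir -p pics; cat > h.py <<'E'
import numpy as np, cv2
from cell import arm
def px(cam,u,v,d=None,z=None,M=None):
    M=M or arm.camera_model(cam)
    K=np.array([[M["fx"],0,M["cx"]],[0,M["fy"],M["cy"]],[0,0,1]])
    r=cv2.undistortPoints(np.array([[[u,v]]],float),K,np.array(M["D"]))[0,0]
    T=np.linalg.inv(np.array(M["view"])); R=T[:3,:3]; o=T[:3,3]
    w=R@np.array([r[0],r[1],1])
    s=d if d is not None else (z-o[2])/w[2]
    return o+s*w
def grab(n,tag):
    im,d=arm.get_image(n); cv2.imwrite(f"pics/{tag}.png",im); np.save(f"pics/{tag}.npy",d); return im,d
E
python3 - <<'E'
from h import *
a,_=grab("scene","s0");b,_=grab("side","d0")
s=arm.observe();print({k:np.round(v,3) for k,v in s.items()})
for n in("scene","side"):print(np.round(np.linalg.inv(np.array(arm.camera_model(n)["view"])),2))
E
```

```text
{'clock': np.float64(0.1), 'joints': array([-1.419,  0.435,  0.025,  1.574, -0.012,  1.134, -0.075]), 'dq': array([ 0.002, -0.   , -0.   , -0.002,  0.   , -0.001, -0.   ]), 'joint_efforts': array([ 2.0000e-03, -6.6913e+01,  9.8700e-01, -3.1515e+01, -6.1000e-02,
        3.7000e-02,  0.0000e+00]), 'position': array([0.157, 0.604, 0.292]), 'ee_rot': array([-3.990e-01, -3.116e+00,  2.000e-03]), 'force': array([-0.7  ,  0.489, -0.156]), 'ft_torque': array([ 0.01 , -0.051, -0.016]), 'gripper_force': np.float64(0.0), 'width': np.float64(0.999)}
[[ 0.64 -0.6   0.48  0.16]
 [-0.77 -0.48  0.42 -0.42]
 [-0.02 -0.64 -0.77  0.73]
 [ 0.    0.    0.    1.  ]]
[[-0.96 -0.18  0.22  0.36]
 [-0.28  0.64 -0.72  0.55]
 [-0.01 -0.75 -0.66  0.64]
 [ 0.    0.    0.    1.  ]]
```

View pics/s0.png

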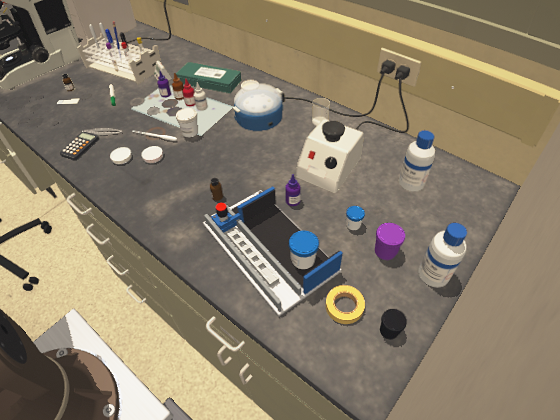

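View pics/d0.png

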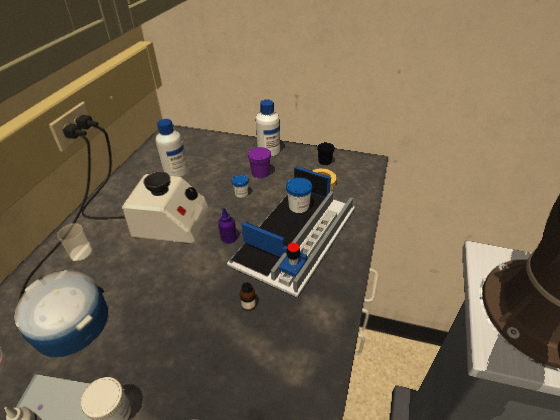

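The cup candidates are the white cup with the blue lid on the tray (scene 304,249), a small white/blue one (355,217), a purple one (390,240) and a black one (393,323). The one on the tray is the larger of its colour, so I choose it. The knob's red cap is at scene (221,208) and side (293,248). Next I take close crops of both.

```bash
python3 - <<'E'
from h import *
a=cv2.imread("pics/s0.png")[170:320,190:370];b=cv2.imread("pics/d0.png")[165:315,210:370]
cv2.imwrite("pics/c1.png",cv2.resize(a,None,fx=4,fy=4,interpolation=2))
cv2.imwrite("pics/c2.png",cv2.resize(b,None,fx=4,fy=4,interpolation=2))
for n,t in(("scene","s0"),("side","d0")):
    im=cv2.imread(f"pics/{t}.png").astype(int);d=np.load(f"pics/{t}.npy")
    m=(im[...,2]>150)&(im[...,1]<60)&(im[...,0]<60)
    l,N=cv2.connectedComponents(m.astype(np.uint8))[::-1][0:2]
    ys,xs=np.where(m)
    if n=="scene":k=(abs(xs-221)<12)&(abs(ys-208)<12)
    else:k=(abs(xs-293)<12)&(abs(ys-248)<12)
    ys,xs=ys[k],xs[k]
    P=np.array([px(n,x,y,d[y,x]) for x,y in zip(xs,ys)])
    print(n,len(xs),xs.min(),xs.max(),ys.min(),ys.max(),np.round(P.mean(0),4),P.min(0).round(3),P.max(0).round(3))
E
```

```text
scene 65 216 225 203 210 [0.5015 0.0488 0.0877] [ 0.491  0.038 -0.001] [0.552 0.127 0.092]
side 84 287 298 243 251 [0.5008 0.0488 0.0896] [0.49  0.036 0.087] [0.512 0.06  0.092]
```

View pics/c1.png

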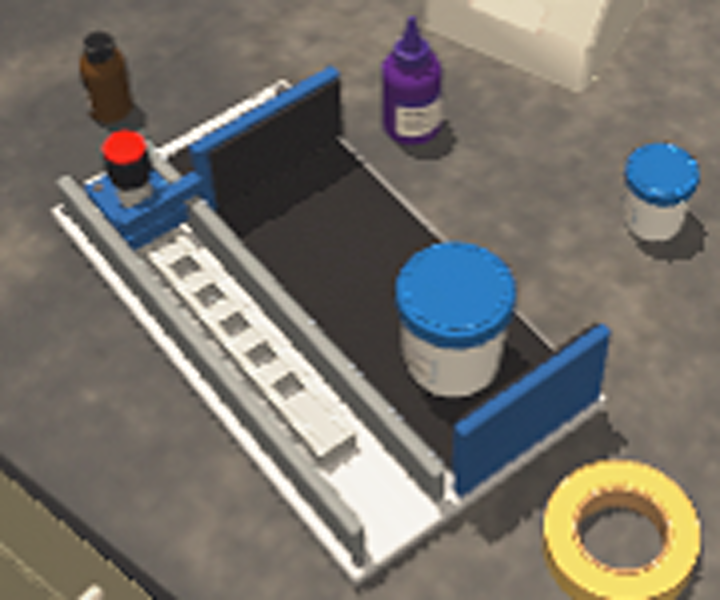

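View pics/c2.png

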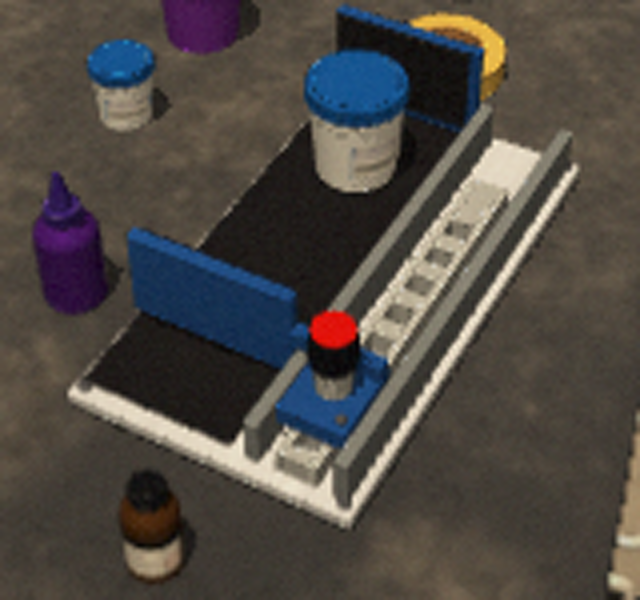

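```bash
python3 - <<'E'
from h import *
A=lambda u,v,z:px("scene",190+(u-1.5)/4,170+(v-1.5)/4,z=z)
B=lambda u,v,z:px("side",210+(u-1.5)/4,165+(v-1.5)/4,z=z)
r=[A(65,182,.044),A(358,533,.044),A(195,208,.044),A(440,473,.044)]
q=[B(489,112,.044),B(252,427,.044),B(569,138,.044),B(343,467,.044)]
for w in(r,q):
  for i in(0,2):
    e=w[i+1]-w[i]; print(w[i].round(4),w[i+1].round(4),"dir",np.degrees(np.arctan2(e[1],e[0])).round(2),np.linalg.norm(e).round(3))
print("holesA");H=[A(*p,.030) for p in((185,265),(209,295),(235,323),(262,354),(289,385))]
print(np.round(H,4))
HB=[B(*p,.030) for p in((458,229),(435,257),(415,284),(397,313))]
print(np.round(HB,4))
# lid: blue blobs, points with depth z near lid top
for n,t,c in(("scene","s0",(304,245)),("side","d0",(299,187))):
    im=cv2.imread(f"pics/{t}.png").astype(int);d=np.load(f"pics/{t}.npy")
    P=[];
    for y in range(c[1]-25,c[1]+25):
        for x in range(c[0]-25,c[0]+25):
            p=px(n,x,y,d[y,x])
            if .079<p[2]<.090 and im[y,x,0]>im[y,x,2]+60: P.append(p)
    P=np.array(P,np.float32); 
    print(n,len(P),np.median(P[:,2]),cv2.minEnclosingCircle(P[:,:2].copy()),P.mean(0))
E
```

```text
[0.4844 0.0888 0.044 ] [ 0.4203 -0.185   0.044 ] dir -103.16 0.281
[0.5176 0.0165 0.044 ] [ 0.4712 -0.1957  0.044 ] dir -102.34 0.217
[ 0.4689 -0.1907  0.044 ] [0.5329 0.0819 0.044 ] dir 76.81 0.28
[ 0.4182 -0.1795  0.044 ] [0.4833 0.0934 0.044 ] dir 76.57 0.281
holesA
[[ 0.4915  0.0014  0.03  ]
 [ 0.4849 -0.0233  0.03  ]
 [ 0.4801 -0.0473  0.03  ]
 [ 0.4744 -0.0723  0.03  ]
 [ 0.4688 -0.0966  0.03  ]]
[[ 0.4677 -0.099   0.03  ]
 [ 0.4753 -0.0731  0.03  ]
 [ 0.4812 -0.0494  0.03  ]
 [ 0.4855 -0.0254  0.03  ]]
scene 625 0.08374245 ((0.5335477590560913, -0.1668788641691208), 0.04920276999473572) [ 0.53889084 -0.15473469  0.08357093]Traceback (most recent call last):
  File "<stdin>", line 19, in <module>
  File "h.py", line 4, in px
    M=M or arm.camera_model(cam)
           ~~~~~~~~~~~~~~~~^^^^^
ValueError: time passes only in moves, steps and waits
```

```bash
python3 - <<'E'
from h import *
u=np.array([.228,.9737]);x=np.array([.9737,-.228]);pin=np.array([.5007,.0487])
from scipy.optimize import least_squares
for n,t,c in(("scene","s0",(190+456/4,170+287/4)),("side","d0",(210+357/4,165+85/4))):
    M=arm.camera_model(n);im=cv2.imread(f"pics/{t}.png").astype(int);d=np.load(f"pics/{t}.npy")
    c0=px(n,*c,z=.084,M=M)[:2]
    P=[]
    for y in range(int(c[1])-25,int(c[1])+25):
        for X in range(int(c[0])-25,int(c[0])+25):
            if im[y,X,0]>im[y,X,2]+50 and d[y,X]>0:
                p=px(n,X,y,d[y,X],M=M)
                if .080<p[2]<.088 and np.hypot(*(p[:2]-c0))<.036:P.append(p)
    P=np.array(P);h=cv2.minEnclosingCircle(P[:,:2].astype(np.float32))
    print(n,c0.round(4),len(P),P.mean(0).round(4),np.round(h[0],4),round(h[1],4))
    for q in(c0,P.mean(0)[:2]):
        e=q-pin; print("  pin->cup along -y",(-e@u).round(4),"x",(e@x).round(4),"slide avail",(-e@u-.031-.025).round(4))
    # bar face top edge points
for p in((185,265),(209,295),(235,323),(262,354),(289,385)):
    h=px("scene",190+(p[0]-1.5)/4,170+(p[1]-1.5)/4,z=.03)[:2]-pin;print((-h@u).round(4),(h@x).round(4))
E
```

```text
scene [ 0.5427 -0.1505] 574 [ 0.5404 -0.1501  0.0839] [ 0.542  -0.1487] 0.0313
  pin->cup along -y 0.1843 x 0.0863 slide avail 0.1283
  pin->cup along -y 0.1845 x 0.084 slide avail 0.1285
side [ 0.5392 -0.1442] 347 [ 0.541  -0.1463  0.0842] [ 0.5413 -0.1489] 0.0314
  pin->cup along -y 0.1791 x 0.0815 slide avail 0.1231
  pin->cup along -y 0.1807 x 0.0837 slide avail 0.1247
0.0481 0.0018
0.0738 0.001
0.0982 0.0019
0.1238 0.002
0.1487 0.0021
```

The red cap top is at z≈0.0895, as expected with the pin home, so the knob is at (0.5007, 0.0487). The slide heads along (-0.228, -0.974), and the holes lie about 48, 74, 98, 124 and 149 mm on. The cup allows about 125–128 mm of travel, so the target is the 124 mm hole. That is tight, and I'll check again closer. The tool's y axis already lies near the slide direction.

>>> send_rows(motion="0.45 0.0345 -0.0555 0 0 0 1.4;0.45 0.0345 -0.0555 0 0 0 0;0.45 0.0345 -0.0555 0 0 0 0;0.45 0.0345 -0.0555 0 0 0 0;0.45 0.0345 -0.0555 0 0 0 0", force=40)

```text
clock: 0.72
position: [0.3233, 0.3374, 0.2922]
ee_rot: [0.361, 3.121, 0.0]
force: [1.2, 0.5, 0.0]
width: 0.56
gripper_force: 0.0
```

>>> send_rows(motion="0.45 0.0345 -0.0555 0 0 0 0;0.45 0.0345 -0.0555 0 0 0 0;0.45 0.0345 -0.0555 0 0 0 0;0.45 0.0345 -0.0555 0 0 0 0;0.45 0.0345 -0.0555 0 0 0 0")

```text
clock: 1.35
position: [0.4881, 0.0723, 0.2922]
ee_rot: [0.361, 3.121, 0.0]
force: [1.7, 1.0, 0.6]
width: 0.548
gripper_force: 0.0
```

>>> send_rows(motion="0.45 0 0 -0.03 0 0 0;0.45 0 0 -0.03 0 0 0;0.45 0 0 0 0 0 0;0.45 0 0 0 0 0 0")

```text
clock: 1.85
position: [0.4878, 0.0742, 0.2331]
ee_rot: [0.361, 3.12, 0.0]
force: [0.6, 0.2, 0.1]
width: 0.552
gripper_force: 0.0
```

```bash
python3 - <<'E'
from h import *
M=arm.camera_model("wrist");a,d=grab("wrist","w0")
im=a.astype(int)
m=(im[...,2]>140)&(im[...,1]<70)&(im[...,0]<70)
ys,xs=np.where(m)
P=np.array([px("wrist",x,y,d[y,x],M=M) for x,y in zip(xs,ys) if d[y,x]>0]);P=P[abs(P[:,2]-.089)<.004]
print(len(P),P.mean(0),cv2.minEnclosingCircle(P[:,:2].astype(np.float32)))
print(arm.observe()["position"])
E
```

```text
454 [0.50182975 0.04890327 0.08834382] ((0.50181645154953, 0.04813610762357712), 0.01151418499648571)
[0.48807831 0.07427838 0.23335281]
```

View pics/w0.png

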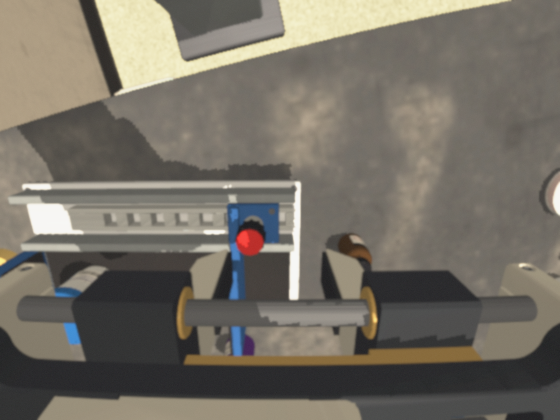

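The wrist view shows the red cap at (250,241) → (0.5015, 0.0485), the rails aligned with the finger line, and the holes at columns 109, 133, 157, 181 and 206 on row 218. Going onto the knob.

>>> send_rows(motion="0.45 0.0133 -0.0258 0 0 0 0;0.45 0 0 -0.03 0 0 0;0.45 0 0 -0.03 0 0 0;0.45 0 0 0 0 0 0;0.45 0 0 0 0 0 0")

```text
clock: 2.52
position: [0.5016, 0.0484, 0.1737]
ee_rot: [0.361, 3.119, 0.001]
force: [0.3, -0.3, 0.2]
width: 0.547
gripper_force: 0.0
```

```bash
python3 - <<'E'
from h import *
M=None
# wrist picture w0 was taken at TCP (.4879,.0742,.2333); shift pose back from now
s=arm.observe();M=arm.camera_model("wrist");V=np.linalg.inv(np.array(M["view"]));V[:3,3]+=np.array([.4880,.0743,.2333])-s["position"];M["view"]=np.linalg.inv(V)
u=np.array([.228,.9737]);x=np.array([.9737,-.228]);pin=np.array([.5015,.0485])
for p in((109,218.5),(133,218.5),(157,218.5),(181,218.5),(206,218)):
    h=px("wrist",*p,z=.03,M=M)[:2]-pin;print((-h@u).round(4),(h@x).round(4))
print(s["position"],s["force"])
E
```

```text
0.1494 0.0003
0.1239 0.0002
0.0988 0.0002
0.0741 0.0002
0.0485 -0.0003
[0.50164208 0.04841501 0.1737049 ] [ 0.25757487 -0.29239423  0.17090213]
```

>>> send_rows(motion="0.45 0 0 -0.02 0 0 0;0.45 0 0 -0.016 0 0 0;0.45 0 0 -0.010 0 0 0;0.45 0 0 0 0 0 0;0.45 0 0 0 0 0 0")

```text
clock: 3.15
position: [0.5011, 0.0482, 0.1266]
ee_rot: [0.361, 3.12, 0.0]
force: [-0.7, -0.9, -0.5]
width: 0.551
gripper_force: 0.0
```

>>> send_rows(motion="1 0 0 0 0 0 0;1 0 0 0 0 0 0;1 0 0 0 0 0 0;1 0 0 0 0 0 0;1 0 0 0 0 0 0", force=40)

```text
clock: 3.78
position: [0.5009, 0.0482, 0.1264]
ee_rot: [0.361, 3.121, 0.0]
force: [-0.1, -0.9, 2.3]
width: 0.253
gripper_force: 40.0
```

Gripped: a width of 0.253 is 23 mm. Now pulling up.

>>> send_rows(motion="1 0 0 0.005 0 0 0;1 0 0 0.005 0 0 0;1 0 0 0.004 0 0 0;1 0 0 0.002 0 0 0;1 0 0 0 0 0 0")

```text
clock: 4.4
position: [0.5008, 0.0482, 0.1423]
ee_rot: [-0.361, -3.121, 0.0]
force: [1.7, 0.3, -9.3]
width: 0.251
gripper_force: 40.0
```

>>> send_rows(motion="1 0 0 0.001 0 0 0;1 0 0 0.001 0 0 0;1 0 0 0.001 0 0 0;1 0 0 0 0 0 0")

```text
clock: 4.9
position: [0.5007, 0.0482, 0.1446]
ee_rot: [-0.361, -3.12, 0.001]
force: [5.0, 0.6, -20.1]
width: 0.253
gripper_force: 40.0
```

At the stop: 18 mm of rise and the force has jumped to 20 N. Sliding along.

>>> send_rows(motion="1 -0.0023 -0.0097 -0.0005 0 0 0;1 -0.0034 -0.0146 0 0 0 0;1 -0.0034 -0.0146 0 0 0 0;1 -0.0034 -0.0146 0 0 0 0;1 -0.0034 -0.0146 0 0 0 0")

```text
clock: 5.52
position: [0.4849, -0.0199, 0.1446]
ee_rot: [0.36, 3.121, 0.001]
force: [5.2, 2.5, -17.6]
width: 0.251
gripper_force: 40.0
```

>>> send_rows(motion="1 -0.0034 -0.0146 0 0 0 0;1 -0.0023 -0.0097 0 0 0 0;1 -0.0018 -0.0078 0 0 0 0;1 0 0 0 0 0 0;1 0 0 0 0 0 0")

```text
clock: 6.15
position: [0.4773, -0.0529, 0.1446]
ee_rot: [0.362, 3.12, -0.001]
force: [4.2, -3.1, -15.8]
width: 0.253
gripper_force: 40.0
```

```bash
python3 - <<'E'
from h import *
s=arm.observe();p=s["position"];print(p,s["force"],s["width"])
u=np.array([.228,.9737]);print("travel",-(p[:2]-[.5009,.0482])@u)
a,_=grab("scene","s1");b,_=grab("side","d1")
A=cv2.resize(a[180:320,200:360],(400,350),interpolation=2);B=cv2.resize(b[130:270,220:380],(400,350),interpolation=2)
cv2.imwrite("pics/c3.png",np.hstack([A,B]))
E
```

```text
[ 0.47732844 -0.05292179  0.14456906] [  4.22978425  -3.09611192 -15.83019247] 0.2533022431924201
travel 0.1038366017069038
```

View pics/c3.png

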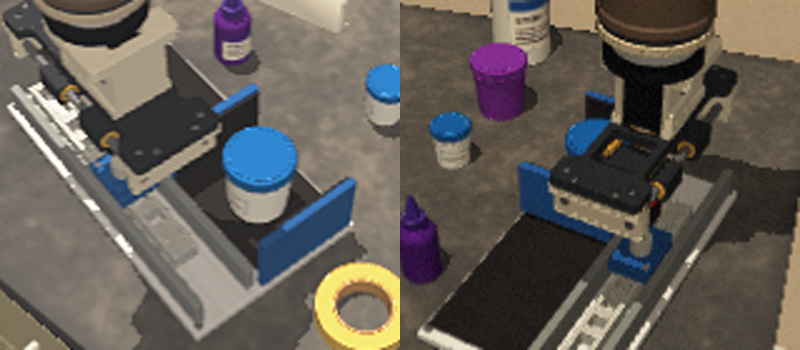

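Scene crop: the bar stands clear of the cup (lid centre at crop 258,157; bar end at 258,90), with about 23 mm to go. I advance to about 116 mm with the pin still up, then check the gap by depth in the same pictures.

>>> send_rows(motion="1 -0.0014 -0.0058 0 0 0 0;1 -0.0014 -0.0058 0 0 0 0;1 0 0 0 0 0 0;1 0 0 0 0 0 0")

```text
clock: 6.75
position: [0.4747, -0.0641, 0.1446]
ee_rot: [0.362, 3.12, -0.001]
force: [5.5, -1.9, -16.8]
width: 0.252
gripper_force: 40.0
```

```bash
cat > gap.py <<'E'
from h import *
import sys
u=np.array([.228,.9737]);xx=np.array([.9737,-.228]);o=np.array([.5009,.0482])
s=arm.observe();p=s["position"];print(p.round(4),s["force"].round(1),"travel",-(p[:2]-o)@u)
for n in("scene","side"):
    M=arm.camera_model(n);im,d=grab(n,n+sys.argv[1])
    K=np.array([[M["fx"],0,M["cx"]],[0,M["fy"],M["cy"]],[0,0,1]])
    g=np.stack(np.meshgrid(np.arange(560.),np.arange(420.)),-1).reshape(-1,1,2)
    r=cv2.undistortPoints(g,K,np.array(M["D"])).reshape(420,560,2)
    T=np.linalg.inv(np.array(M["view"]));W=(np.dstack([r,np.ones((420,560))])*d[...,None])@T[:3,:3].T+T[:3,3]
    X=(W[...,:2]-o)@xx;Y=-(W[...,:2]-o)@u;Z=W[...,2];I=im.astype(int);b=(d>0)&(I[...,0]>I[...,2]+40)
    L=b&(abs(Z-.084)<.003)&(np.hypot(X-.084,Y-.1825)<.036)
    c,R=cv2.minEnclosingCircle(np.c_[X[L],Y[L]].astype(np.float32))
    print(n,"lid",np.round(c,4),round(R,4),"mean",X[L].mean().round(4),Y[L].mean().round(4),L.sum())
    for lo,hi in((.072,.082),(.04,.072)):
        B=(d>0)&(Z>lo)&(Z<hi)&(X>.115)&(X<.142)&(Y>.10)&(Y<.165)
        if B.sum():print("  bar",B.sum(),"Y pct",np.percentile(Y[B],[0,10,50,90,100]).round(4),"blue",np.percentile(Y[B&b],[0,50,90,100]).round(4) if (B&b).any() else "")
E
python3 gap.py 2
```

```text
[ 0.4747 -0.0641  0.1446] [  5.5  -1.9 -16.8] travel 0.1153159614860859
scene lid [0.0842 0.1826] 0.0311 mean 0.084 0.1842 557
  bar 42 Y pct [0.1259 0.128  0.1338 0.1378 0.1386] blue [0.1266 0.1328 0.1355 0.136 ]
  bar 39 Y pct [0.1368 0.1373 0.1381 0.1388 0.1393] blue [0.138  0.1384 0.1387 0.1388]
side lid [0.0952 0.1844] 0.0262 mean 0.0986 0.184 136
  bar 31 Y pct [0.1268 0.1277 0.1298 0.1346 0.1358] blue [0.1268 0.1298 0.1346 0.1358]
  bar 68 Y pct [0.1262 0.1272 0.1286 0.1299 0.1312] blue [0.1262 0.1285 0.1299 0.1312]
```

The scene's depth puts the padded face at 138 mm and the cup's near side at 151.6 mm, so the gap is about 12–13 mm with 8 mm still to go to the hole. That fits. I go on to ~123 mm and let the pin down.

>>> send_rows(motion="1 -0.0009 -0.0037 0 0 0 0;1 -0.0009 -0.0037 0 0 0 0;1 0 0 0 0 0 0;1 0 0 0 0 0 0")

```text
clock: 7.35
position: [0.4731, -0.0712, 0.1446]
ee_rot: [0.361, 3.12, -0.0]
force: [5.1, -1.8, -17.1]
width: 0.249
gripper_force: 40.0
```

>>> send_rows(motion="1 0 0 -0.003 0 0 0;1 0 0 -0.003 0 0 0;1 0 0 -0.003 0 0 0;1 0 0 0 0 0 0")

```text
clock: 7.85
position: [0.4731, -0.0712, 0.1357]
ee_rot: [0.361, 3.12, -0.0]
force: [3.7, -1.7, -9.2]
width: 0.252
gripper_force: 40.0
```

The pin is at 9 mm and the spring still pulls, so it has entered the hole. Lowering the rest of the way.

>>> send_rows(motion="1 0 0 -0.003 0 0 0;1 0 0 -0.003 0 0 0;1 0 0 -0.002 0 0 0;1 0 0 0 0 0 0;1 0 0 0 0 0 0")

```text
clock: 8.48
position: [0.473, -0.0713, 0.1276]
ee_rot: [0.362, 3.12, -0.001]
force: [4.8, -3.6, -6.3]
width: 0.254
gripper_force: 40.0
```

>>> send_rows(motion="0.55 0 0 0 0 0 0;0.55 0 0 0 0 0 0;0.55 0 0 0 0 0 0;0.55 0 0 0 0 0 0")

```text
clock: 8.98
position: [0.4726, -0.0708, 0.1277]
ee_rot: [-0.361, -3.12, -0.0]
force: [-0.1, 0.0, 0.0]
width: 0.448
gripper_force: 0.0
```

>>> send_rows(motion="0.55 0 0 0.02 0 0 0;0.55 0 0 0.04 0 0 0;0.55 0 0 0.04 0 0 0;0.55 0.0091 0.0390 0.02 0 0 0;0.55 0.0091 0.0390 0 0 0 0")

```text
clock: 9.6
position: [0.492, 0.0078, 0.2497]
ee_rot: [0.363, 3.117, 0.002]
force: [0.8, 0.3, -0.3]
width: 0.446
gripper_force: 0.0
```

>>> send_rows(motion="0.55 0.01 0.05 0.02 0 0 0;0.55 0.01 0.05 0 0 0 0;0.55 0.01 0.05 0 0 0 0;0.55 0 0 0 0 0 0")

```text
clock: 10.1
position: [0.5207, 0.1619, 0.2673]
ee_rot: [-0.35, -3.121, -0.002]
force: [-0.2, -1.7, -0.2]
width: 0.448
gripper_force: 0.0
```

```bash
python3 gap.py 3; python3 - <<'E'
from h import *
u=np.array([.228,.9737]);o=np.array([.5009,.0482])
for n in("scene","side"):
    im=cv2.imread(f"pics/{n}3.png").astype(int);d=np.load(f"pics/{n}3.npy");M=arm.camera_model(n)
    m=(im[...,2]>130)&(im[...,1]<60)&(im[...,0]<60);P=np.array([px(n,x,y,d[y,x],M=M) for y,x in zip(*np.where(m))])
    P=P[(P[:,2]>.07)&(P[:,2]<.12)&(np.hypot(P[:,0]-.473,P[:,1]+.0713)<.03)]
    if len(P): q=P[P[:,2]>np.percentile(P[:,2],30)]; print(n,len(P),"cap",P.mean(0).round(4),"topz",np.percentile(P[:,2],[50,90]).round(4),"travel",-(P.mean(0)[:2]-o)@u)
a=cv2.imread("pics/scene3.png")[170:320,190:350];b=cv2.imread("pics/side3.png")[130:280,220:380]
cv2.imwrite("pics/c4.png",np.hstack([cv2.resize(a,(400,375),interpolation=2),cv2.resize(b,(400,375),interpolation=2)]))
E
```

```text
[0.5207 0.1619 0.2673] [-0.2 -1.7 -0.2] travel -0.11525781580264005
scene lid [0.0847 0.182 ] 0.0314 mean 0.084 0.1836 560
  bar 41 Y pct [0.1336 0.1369 0.1415 0.1451 0.1454] blue [0.1352 0.1403 0.143  0.1437]
  bar 33 Y pct [0.1444 0.1445 0.1455 0.1466 0.147 ] blue [0.1453 0.1459 0.1464 0.1465]
side lid [0.0773 0.1809] 0.0262 mean 0.067 0.1736 50
scene 79 cap [ 0.4733 -0.0715  0.0894] topz [0.0895 0.0906] travel 0.12285643789987664
side 62 cap [ 0.4735 -0.0706  0.0894] topz [0.0894 0.0907] travel 0.12188322457374702
```

View pics/c4.png

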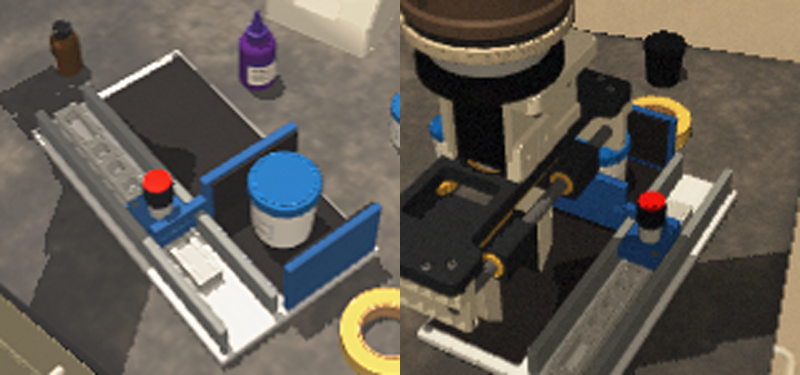

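The cap top is at z = 0.0894, the same as at the start, so the pin is fully home. Travel is about 123 mm, the gap about 5 mm, and the cup (scene crop 285,185) has not moved. The bottles and the tape roll look untouched, and the gripper is clear.

```bash
python3 -c "
from cell import arm
print(arm.sign_off())"
```

```text
the job is handed in; nothing more can be done
None
```

The clamp bar is closed up to the cup in the last hole it can reach, with the pin fully home and about 5 mm left to the cup. The cup and the things round the tray look undisturbed, the gripper is clear, and I handed the job in at about 10 s on the robot's clock; no verdict came back.

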